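# Corner check of the clay portion scale

## Task

The clay portion scale has been sticking at one corner of its plate: the back corner, above the round zero knob. With the fingertips press that corner down gently until the pointer stands within the black index clip on the dial rim, without running past it, and hold it there for a moment. Then ease the plate up slowly, keeping it from snapping back, until the pointer is at zero again, and take the hand away; do not lift or shift the scale, the clip or anything around it.

Things in the scene. Friction and masses are not known exactly. Their poses are not given: they have to be found in the camera images.
- scale: Loose scale, 1.9 kg: cream case 164 x 164 mm, 90 mm high, under a square steel plate. Ahead of it (+x of its frame) a drum 172 mm across bears a white dial facing up and to +x, 40 degrees off level, centre at (185, 0, 86) mm, top rim 149 mm up. A black zero knob 30 mm across sticks out of the +y side near the back, at (-55, 90 to 106, 55) mm. Origin: underside, below the plate's centre; z up.
- plate (a joint): Travel of the plate, m: 0 at rest, 0.030 at its lower stop. A flat steel square, 160 x 160 x 12 mm, sides along the scale's x and y, centred over its origin, top 146 mm above the table at rest; stays level wherever pressed. A spring lifts it: about 0.5 N at first and 0.65 N more per mm; lightly damped.
- plate_corner (a point): The place to press: on the plate's top face, 28 mm in from both edges of its back corner (away from the dial) above the zero knob, at (-52, +52) mm in the scale's x, y. Goes down with the plate.
- pointer (a joint): Angle of the dial pointer, rad, clockwise from zero as seen by one who looks at the dial; zero is at the top of the dial, nearest the plate. Geared to the plate: 0.1745 rad for each mm pressed (100 g, one tick of 15 degrees, each 1.5 mm).
- pointer_tip (a point): Tip of the black pointer, 64 mm from the dial's centre, under a clear pane.
- clip (a joint): Angle of the middle of the index clip, rad, clockwise from zero in the same sense as the pointer. The clip spans 0.20 rad (11.5 degrees) to either side of this. It is set by friction and stays put.
- clip_mid (a point): Middle of the clip's span, 64 mm from the dial's centre, where the pointer tip comes when it stands on the middle of the clip. The clip itself is a black piece on the dial's rim, 32 mm long with two bent ends that reach a little over the dial and a small lug outward.
- crate: Small slatted wooden crate, 155 x 110 x 65 mm, open at the top; origin under its centre. To be left alone.
- clay_pack: Wrapped brick of clay, 208 x 98 x 62 mm, white and silver with a blue patch; origin under its centre. To be left alone.
- bowl: White plastic bowl, 150 mm across, 55 mm high; origin under its centre. To be left alone.
- house: Small round house of dried clay with a pointed roof, 68 mm across, 82 mm high, beside the scale; origin under its centre. To be left alone.
- wood_tool: Wooden modelling tool, 185 mm long, 20 mm wide, 11 mm thick, lying beside the scale; origin under its middle, x along it. To be left alone.
- cup: White cup, 72 mm across, 85 mm high, standing beside the scale; origin under its centre. To be left alone.
- jar_lid: Flat dark jar lid, 48 mm across, 12 mm high, beside the scale; origin under its centre. To be left alone.

How it is judged (in metres and radians):
On the way:
1. the corner above the zero knob is pressed by the fingers so that the pointer stands within the index clip (tip within 12 mm of the clip's middle), for half a second (distance between pointer_tip and clip_mid below 0.012 m and contact force between the fingers and scale above 1 N and horizontal distance between the grasp point and plate_corner below 0.05 m), for 0.5 s.
At the end, for the whole second after the job is handed in: The plate is up again (under 1.5 mm pressed) and the pointer back at zero (within 15 degrees), the scale stands level within 15 mm of where it stood, the clip has not been shifted (15 mm), everything around is within 20 mm of its place, and the hand is clear (value of joint plate below 0.0015 m and value of joint pointer below 0.27 rad and distance of each of scale, clip_mid from where it was at the start of the episode below 0.015 m and angle between scale's own z axis and vertical below 0.03 rad and linear speed of scale below 0.01 m/s); the robot touches nothing.
It fails at once if the pointer ran past the clip (more than 26 mm beyond its middle, about 24 degrees) (y of pointer_tip in the frame of clip_mid above 0.026 m and x of pointer_tip in the frame of clip_mid below 0.064 m).
It fails at once if the plate snapped back up (rose faster than 100 mm/s) (velocity of joint plate below -0.1 m/s).
It fails at once if the scale was lifted or tipped (height (world z) of scale above 0.01 m or angle between scale's own z axis and vertical above 0.1 rad).
It fails at once if the scale was shoved (distance of scale from where it was at the start of the episode above 0.02 m).
It fails at once if something beside the scale was moved or lifted (distance of any of crate, clay_pack, bowl, house, wood_tool, cup, jar_lid from where it was at the start of the episode above 0.02 m).
It also fails if it takes over 38 s, if anything falls off the work surface, if the arm or the gripper's body presses on something with over 40 N, if the wrist force passes 120 N, or if a joint passes its speed limit or range.

## Robot

A 6-joint arm with a two-finger parallel gripper is mounted at the origin on the work surface. World frame = base frame: x ahead of the robot, y to its left, z up, the work surface at z = 0. Lengths are in mm, angles in rad, forces in N, time in s.
With the tool pointing down it reaches from about 250 to 775 mm from the base axis. Payload 4 kg.
Tool frame: the origin (TCP) lies at the very end of the fingers, on their centre line; the grasp point (between the pads) lies 19 mm behind it; z points along the fingers, y is the line along which they close (so a half turn about z gives the same grasp; the last joint's range is limited). The gripper opens to 85 mm and grips with 20 to 120 N. Pads are 22 mm wide; open, the fingers measure 114 mm over their backs; the gripper's body (76 mm by 85 mm) begins 54 mm behind the grasp point. The pads swing forward as they close: fully open they stand 13 mm farther back than shut.
Start: joints at [1.208, 0.087, 1.371, -0, 1.684, -0.103], TCP at [141.296, 531.557, 231.341] pointing down, gripper open.
Joint ranges: [-3.1, 3.1], [-0.76, 2.03], [0.27, 2.55], [-1.08, 4.22], [0.17, 2.65], [-2.57, 2.57]. Speed limits (rad/s): [2.79, 2.79, 3.14, 3.14, 3.14, 3.14].

## Interface

Orientations are given as a unit quaternion [w, x, y, z].
In Python, from plant import robot, viewer, order gives the robot as it stands. The module is installed in compiled form; this text tells all that it offers.
- The arm moves only by the tool drive_tool, never from a script. Its argument "targets" is a list of rows, each a list of 3 entries, a list of its own where there are three numbers: the shift along the world's x, y, z in cm, then the turn, a rotation vector about the world's x, y, z in rad, then the opening, from -1 (shut) to 1 (fully open). In form: [[[tx, ty, tz], [wx, wy, wz], claw], ...]. A call has 1 to 10 rows; each row is the pose to reach, as a shift and turn from the pose commanded when the call began; what a row does not reach only later rows make up. A row lasts 1/12 s, in which the tool goes at most 41.7 mm and 7.16 degrees, less where a joint would pass 70% of its speed; a pose out of reach is approached as far as the arm can. A call with a gripper value outside its range is refused whole. The fingers move at their own pace and stop on an object; "force" is the grip in N (left out, the last holds). Time passes only in rows, so rows that repeat a pose let the fingers close. It gives the time, the measured TCP pose, the force, the opening and the grip force at its end, in the units of the state.
- robot.sense(): the state, without advancing time (a new reading comes with each control period).
- viewer.grab_frame(name): name is "side" or "top" or "wrist"; returns a dict with "color" (480x640x3 uint8, red, green, blue), "fx", "fy", "cx", "cy" (pixels), "rvec" (rotation vector, rad) and "tvec" (3), from world to camera coordinates, as OpenCV has them. Camera axes: x right, y down, z forward; pixel columns grow to the right and rows downward; lengths in mm; the calibration is good to about 2 mm. A picture is of the moment at which its call begins. There is no depth.
- order.hand_in(): hands the job in; it is judged then, once.
The state is a dict: "t": time; "q": joint angles; "dq": joint speeds; "joint_torque": joint torques, N m; "tcp_pos": TCP position; "eef_rot": TCP orientation; "force": force on the tool from outside, world axes, zero at the start; "moment": the same for the moment, N m; "grip_width": finger opening in mm; "grasp_force": force on a finger pad.
Only numpy, scipy, OpenCV 4.12 (cv2) and the standard library are available. Lean on these libraries where they do the work, as an engineer would, in place of code of your own. Each camera call takes 0.05 s, during which the arm holds its last target. There are 200 camera calls.

## Working session

There is one attempt and no reset: what is moved stays moved. The work goes in short steps, Python scripts to look and compute and a tool call to move; the robot and the scene stay as the last step left them, time stands still between calls to the robot, and variables do not carry over. Pictures are saved under pics/ and viewed, at most 10 in all, crops included, and the job is handed in when it is done.

Besides the shell and the picture viewer there is one more tool, called after ">>>" by a JSON object that holds its "op" and its "data", one argument or row to a line. drive_tool: Moves the arm, as the interface text tells. Its arguments: {"type":"object","properties":{"targets":{"type":"array"},"force":{"type":"number"}},"required":["targets"]}

```bash
mkdir -p pics
cat > h.py <<'E'
import numpy as np, cv2
from plant import robot, viewer, order
def save(n,f):
    d=viewer.grab_frame(n); cv2.imwrite('pics/'+f,d['color'][:,:,::-1]); np.save('pics/'+f[:-4]+'.npy',{k:v for k,v in d.items()},allow_pickle=True); return d
def load(f): return np.load('pics/'+f+'.npy',allow_pickle=True).item()
def KM(d): return np.array([[d['fx'],0,d['cx']],[0,d['fy'],d['cy']],[0,0,1.]])
def ray(d,u,v,z):
    R=cv2.Rodrigues(np.array(d['rvec'],float))[0];t=np.array(d['tvec'],float).ravel()
    c=-R.T@t; r=R.T@np.linalg.inv(KM(d))@[u,v,1]
    return c+r*(z-c[2])/r[2]
def proj(d,P):
    return cv2.projectPoints(np.array(P,float).reshape(-1,3),np.array(d['rvec'],float),np.array(d['tvec'],float),KM(d),None)[0].reshape(-1,2)
E
python3 - <<'E'
from h import *
for n in('top','side'):
    d=save(n,n+'0.png'); R=cv2.Rodrigues(np.array(d['rvec'],float))[0]; print(n,-R.T@np.array(d['tvec'],float).ravel())
print(robot.sense())
E
```

```text
top [ 379.94705439  -33.0253743  1512.10449723]
side [ 347.27876963  976.1405746  1386.25900875]
{'t': 0.1, 'q': array([ 1.20788767e+00,  8.79510183e-02,  1.37209562e+00, -7.05101525e-07,
        1.68362852e+00, -1.03108302e-01]), 'dq': array([ 0.00134768, -0.00051798, -0.00317175,  0.00178853, -0.00019226,
        0.00030594]), 'joint_torque': array([ 1.70507425e-03, -3.53013754e+01, -3.14219391e+01, -2.23739312e-04,
        7.90819555e-03,  8.23538272e-06]), 'tcp_pos': array([141.13770527, 531.1200342 , 230.22177842]), 'eef_rot': array([-2.40090020e-04,  1.29535132e-01,  9.91574286e-01, -1.01319353e-03]), 'force': array([-1.32395591,  0.46249589, -0.54916465]), 'moment': array([-0.00423641, -0.04929686, -0.02584892]), 'grasp_force': 0.0, 'grip_width': 85.61328451340181}
```

View pics/top0.png

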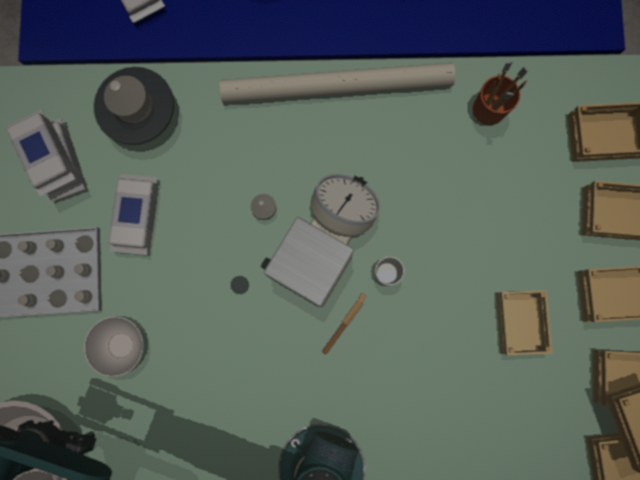

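View pics/side0.png

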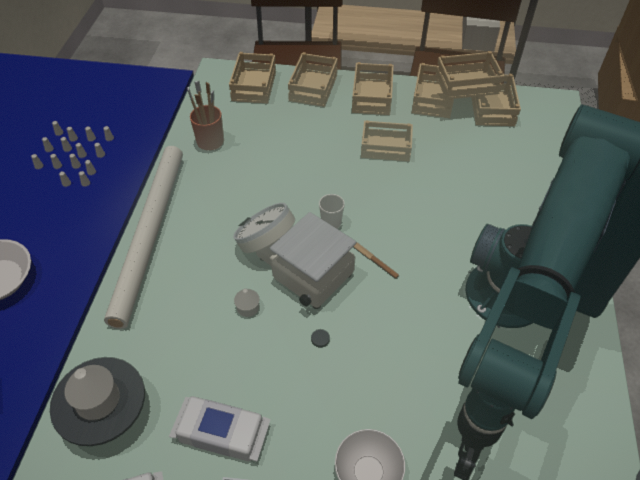

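Run:
```python
import cv2
a=cv2.imread('pics/top0.png')[160:320,230:420]
b=cv2.imread('pics/side0.png')[190:350,215:405]
cv2.imwrite('pics/c1.png',cv2.resize(a,None,fx=4,fy=3.75*4/3.75,interpolation=cv2.INTER_CUBIC)[:600])
cv2.imwrite('pics/c2.png',cv2.resize(b,None,fx=4,fy=4,interpolation=cv2.INTER_CUBIC)[:600])
```

```text
(no output)
```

View pics/c1.png

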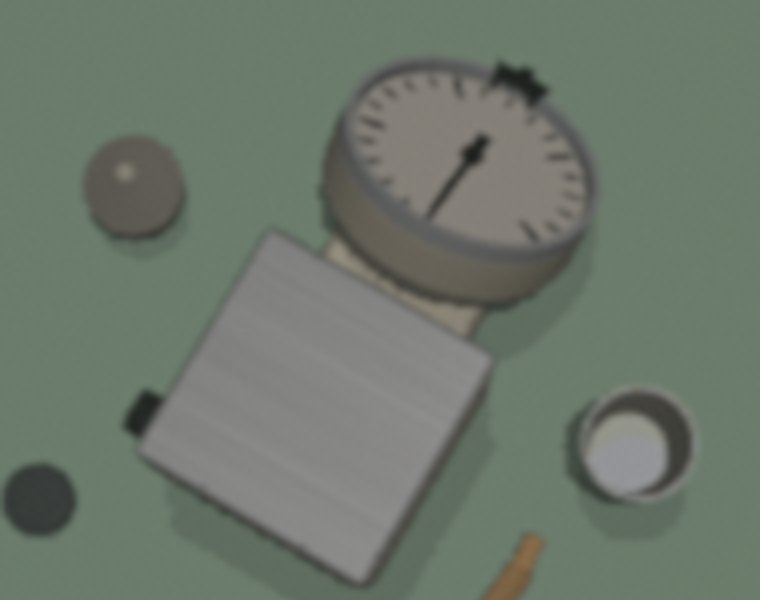

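View pics/c2.png

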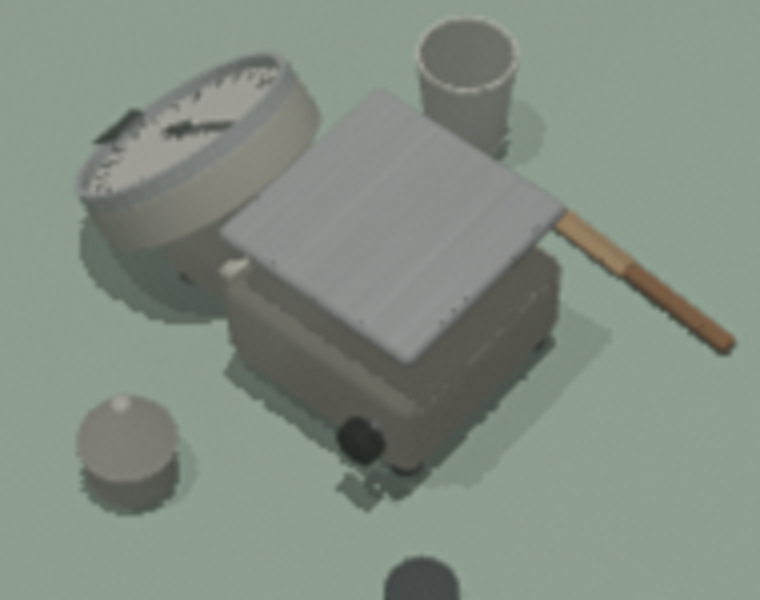

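```bash
cat >> h.py <<'E'
from scipy.optimize import least_squares
c40,s40=np.cos(np.radians(40)),np.sin(np.radians(40))
def toW(p,P):
    P=np.atleast_2d(np.array(P,float)); c,s=np.cos(p[2]),np.sin(p[2])
    return np.c_[p[0]+c*P[:,0]-s*P[:,1],p[1]+s*P[:,0]+c*P[:,1],P[:,2]]
def dial(phi,r,h=0):
    return np.array([185,0,86])+r*(np.cos(phi)*np.array([-c40,0,s40])+np.sin(phi)*np.array([0,1,0]))+h*np.array([s40,0,c40])
E
python3 - <<'E'
from h import *
T=load('top0');S=load('side0')
C=[(80,80,146),(80,-80,146),(-80,-80,146),(-80,80,146)]
ut=np.array([(270,228),(493,358),(363,585),(138,448)])/4+[230,160]
us=np.array([(222,237),(380,88),(567,210),(408,362)])/4+[215,190]
for n,sets in(('top',[(T,ut)]),('side',[(S,us)]),('both',[(T,ut),(S,us)])):
    f=lambda p:np.concatenate([(proj(d,toW(p,C))-u).ravel() for d,u in sets])
    r=least_squares(f,[480,20,-.5],x_scale=[10,10,.1]); print(n,r.x,np.abs(r.fun).max())
p=r.x; np.save('pose.npy',p)
print('corner',toW(p,(-52,52,146)), 'ctr dial',proj(T,toW(p,dial(0,0)))*4-[920,640], 'tip0',proj(T,toW(p,dial(0,64)))*4-[920,640],'sidetip',proj(S,toW(p,dial(0,64)))*4-[860,760])
for h in(0,5,10):
  for r in (64,86,92):
    g=lambda a,d,u:(proj(d,toW(p,dial(a[0],r,h)))-u).ravel()
    out=[]
    for d,u in((T,np.array([520,85])/4+[230,160]),(S,np.array([122,128])/4+[215,190])):
        q=least_squares(g,[3.2],args=(d,u)); out+=[round(q.x[0],3),np.round(q.fun*4,1)]
    print(h,r,out)
for phi in np.radians([0,90,180,270]): print(np.degrees(phi),(proj(T,toW(p,dial(phi,64,0)))*4-[920,640]).round())
E
```

```text
top [512.15005278  21.1775282   -0.54309888] 1.7933362827556039
side [509.06998849  26.70137493  -0.54291067] 1.629381715754107
both [510.81886137  23.10322193  -0.54285416] 2.5169739112283764
corner [[493.15675834  94.48984615 146.        ]] ctr dial [[467.11082426 161.79711449]] tip0 [[428.11052516 216.74316157]] sidetip [[235.64338546 129.93176413]]
0 64 [np.float64(3.156), array([-15.1,  25.9]), np.float64(3.052), array([12.3, 13.5])]
0 86 [np.float64(3.139), array([-4.5,  8. ]), np.float64(3.181), array([5.8, 7. ])]
0 92 [np.float64(3.135), array([-1.8,  3.1]), np.float64(3.206), array([4.2, 5.1])]
5 64 [np.float64(3.159), array([-12. ,  20.5]), np.float64(3.039), array([7.7, 8.5])]
5 86 [np.float64(3.141), array([-1.5,  2.6]), np.float64(3.175), array([1.5, 1.8])]
5 92 [np.float64(3.137), array([ 1.3, -2.2]), np.float64(3.201), array([-0.1, -0.1])]
10 64 [np.float64(3.163), array([-8.9, 15.2]), np.float64(3.026), array([3.2, 3.4])]
10 86 [np.float64(3.144), array([ 1.6, -2.7]), np.float64(3.168), array([-2.9, -3.4])]
10 92 [np.float64(3.139), array([ 4.3, -7.6]), np.float64(3.195), array([-4.3, -5.3])]
0.0 [[428. 217.]]
90.0 [[379. 111.]]
180.0 [[504. 110.]]
270.0 [[556. 213.]]
```

>>> {"op": "drive_tool", "data": {
  "targets": [
    [[4, -5, 0], [0, 0, 0], -1],
    [[7, -8.5, 0], [0, 0, 0], -1],
    [[10, -12, 0], [0, 0, 0], -1],
    [[12.5, -15.5, 0], [0, 0, 0], -1],
    [[15, -18.5, 0], [0, 0, 0], -1],
    [[17.5, -22, 0], [0, 0, 0], -1],
    [[20, -25, 0], [0, 0, 0], -1],
    [[22.5, -28, 0], [0, 0, 0], -1],
    [[25, -31, 0], [0, 0, 0], -1],
    [[27.5, -34, 0], [0, 0, 0], -1]
  ],
  "force": 20
}}

```text
t: 0.93
tcp_pos: [403.6, 205.6, 231.1]
eef_rot: [-0.0, 0.13, 0.992, 0.0]
force: [1.0, 0.1, 0.5]
grip_width: 0.1
grasp_force: 0.0
```

>>> {"op": "drive_tool", "data": {
  "targets": [
    [[2.5, -3, -0.5], [0, 0, 0], -1],
    [[5, -6, -1], [0, 0, 0], -1],
    [[7, -8.7, -2], [0, 0, 0], -1],
    [[7.6, -9.7, -3], [0, 0, 0], -1],
    [[7.6, -9.7, -4], [0, 0, 0], -1],
    [[7.6, -9.7, -4], [0, 0, 0], -1],
    [[7.6, -9.7, -4], [0, 0, 0], -1]
  ]
}}

```text
t: 1.52
tcp_pos: [477.7, 111.5, 190.2]
eef_rot: [-0.001, 0.129, 0.992, 0.0]
force: [-0.6, -0.4, 0.3]
grip_width: -0.0
grasp_force: 0.0
```

Run:
```python
from h import *
save('wrist','w1.png');save('top','t1.png'); s=robot.sense()
print(s['t'],s['tcp_pos'],s['force'],s['grip_width'],s['eef_rot'])
a=cv2.imread('pics/t1.png')[160:320,230:430]
b=cv2.imread('pics/w1.png')
cv2.imwrite('pics/m1.png',np.hstack([cv2.resize(a,(400,320)),cv2.resize(b,(400,300)) if 0 else cv2.copyMakeBorder(cv2.resize(b,(400,300)),0,20,0,0,0)]))
```

```text
1.6167 [478.50881772 111.88408288 191.88013931] [-0.12479456 -0.17085633  0.0792629 ] 0.2503986349944876 [2.78978575e-04 1.28390720e-01 9.91723553e-01 3.72665826e-04]
```

View pics/m1.png

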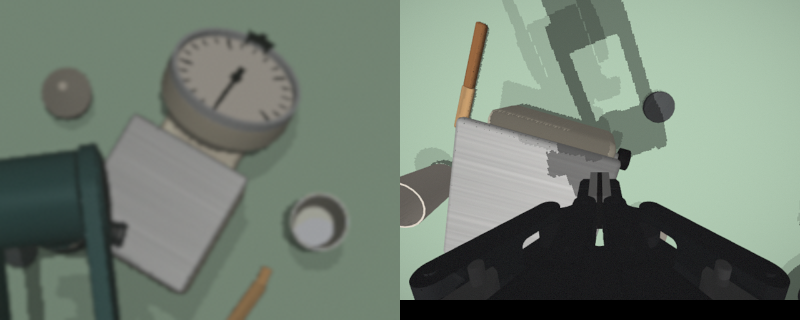

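The wrist view shows the closed fingertips over the plate's knob-side back corner (knob at about (624,158)). The top view shows the dial unobstructed, with the pointer at zero. I still need about 15 mm of x and -17 mm of y.

>>> {"op": "drive_tool", "data": {
  "targets": [
    [[0.7, -0.8, -0.5], [0, 0, 0], -1],
    [[1.4, -1.7, -1], [0, 0, 0], -1],
    [[1.4, -1.7, -2], [0, 0, 0], -1],
    [[1.4, -1.7, -2.8], [0, 0, 0], -1],
    [[1.4, -1.7, -3.4], [0, 0, 0], -1],
    [[1.4, -1.7, -3.7], [0, 0, 0], -1],
    [[1.4, -1.7, -3.9], [0, 0, 0], -1],
    [[1.4, -1.7, -3.9], [0, 0, 0], -1],
    [[1.4, -1.7, -3.9], [0, 0, 0], -1]
  ]
}}

```text
t: 2.37
tcp_pos: [493.1, 93.6, 152.5]
eef_rot: [0.0, 0.129, 0.992, 0.0]
force: [-0.5, 0.4, -0.0]
grip_width: -0.0
grasp_force: 0.0
```

>>> {"op": "drive_tool", "data": {
  "targets": [
    [[0, 0, -0.1], [0, 0, 0], -1],
    [[0, 0, -0.2], [0, 0, 0], -1],
    [[0, 0, -0.3], [0, 0, 0], -1],
    [[0, 0, -0.4], [0, 0, 0], -1],
    [[0, 0, -0.5], [0, 0, 0], -1],
    [[0, 0, -0.6], [0, 0, 0], -1],
    [[0, 0, -0.7], [0, 0, 0], -1],
    [[0, 0, -0.8], [0, 0, 0], -1],
    [[0, 0, -0.8], [0, 0, 0], -1],
    [[0, 0, -0.8], [0, 0, 0], -1]
  ]
}}

```text
t: 3.2
tcp_pos: [493.1, 93.5, 144.5]
eef_rot: [0.0, 0.13, 0.992, 0.0]
force: [-0.5, -0.4, 1.2]
grip_width: -0.2
grasp_force: 0.7
```

Run:
```python
from h import *
save('top','t2.png'); s=robot.sense()
print(s['t'],s['tcp_pos'],s['force'])
```

```text
3.25 [493.09383257  93.48225087 144.5191687 ] [-0.99327618 -0.43814527  1.63921017]
```

>>> {"op": "drive_tool", "data": {
  "targets": [
    [[0, 0, -0.15], [0, 0, 0], -1],
    [[0, 0, -0.3], [0, 0, 0], -1],
    [[0, 0, -0.45], [0, 0, 0], -1],
    [[0, 0, -0.6], [0, 0, 0], -1],
    [[0, 0, -0.75], [0, 0, 0], -1],
    [[0, 0, -0.9], [0, 0, 0], -1],
    [[0, 0, -1.05], [0, 0, 0], -1],
    [[0, 0, -1.2], [0, 0, 0], -1],
    [[0, 0, -1.2], [0, 0, 0], -1],
    [[0, 0, -1.2], [0, 0, 0], -1]
  ]
}}

```text
t: 4.08
tcp_pos: [493.2, 93.5, 133.6]
eef_rot: [0.0, 0.13, 0.992, 0.0]
force: [-4.1, 0.1, 8.6]
grip_width: -0.0
grasp_force: 4.2
```

Run:
```python
from h import *
d=save('top','t3.png'); s=robot.sense()
print(s['t'],s['tcp_pos'],s['force'])
p=np.load('pose.npy')
for a in (1.5,2,2.3,2.6,3.15): print(a,(proj(d,toW(p,dial(a,64)))*8-[300*8,165*8]).round())
a=cv2.imread('pics/t3.png')[165:240,300:390]
cv2.imwrite('pics/m3.png',cv2.resize(a,None,fx=8,fy=8,interpolation=cv2.INTER_CUBIC))
```

```text
4.1333 [493.16709271  93.48289168 133.65432837] [-4.06340261 -0.91818165  7.52078705]
1.5 [[193. 190.]]
2 [[247. 149.]]
2.3 [[295. 141.]]
2.6 [[349. 144.]]
3.15 [[449. 181.]]
```

View pics/m3.png

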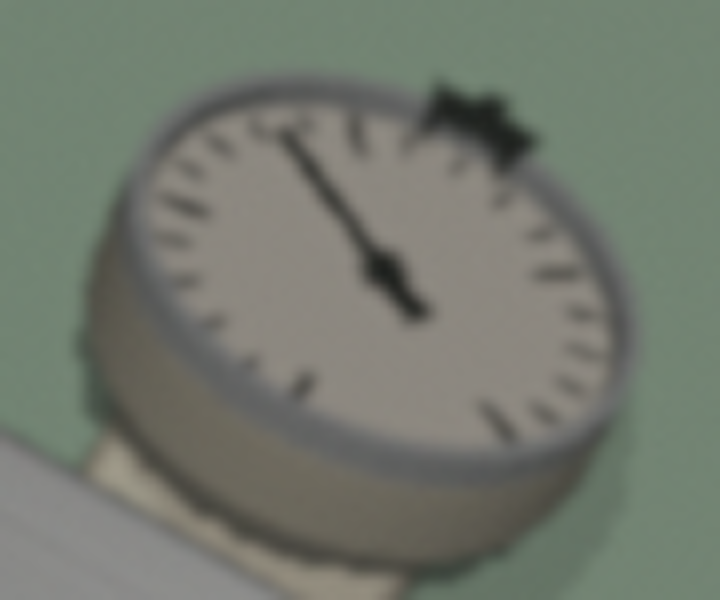

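The pointer tip is at (283,128), about 2.2 rad. The clip's ends are at (425,125) and (515,160), so its middle is on the 180° tick, about 3.14 rad. That leaves about 5.2 mm to press.

>>> {"op": "drive_tool", "data": {
  "targets": [
    [[0, 0, -0.15], [0, 0, 0], -1],
    [[0, 0, -0.3], [0, 0, 0], -1],
    [[0, 0, -0.4], [0, 0, 0], -1],
    [[0, 0, -0.48], [0, 0, 0], -1],
    [[0, 0, -0.54], [0, 0, 0], -1],
    [[0, 0, -0.54], [0, 0, 0], -1],
    [[0, 0, -0.54], [0, 0, 0], -1]
  ]
}}

```text
t: 4.72
tcp_pos: [493.2, 93.5, 129.0]
eef_rot: [0.001, 0.129, 0.992, 0.0]
force: [-5.7, -0.3, 10.3]
grip_width: 0.2
grasp_force: 5.7
```

Run:
```python
from h import *
d=save('top','t4.png'); s=robot.sense()
print(s['t'],s['tcp_pos'],s['force'])
a=cv2.imread('pics/t4.png')[165:240,300:390]
cv2.imwrite('pics/m4.png',cv2.resize(a,None,fx=8,fy=8,interpolation=cv2.INTER_CUBIC))
```

```text
4.7667 [493.19887652  93.51063085 129.03884375] [-4.65267167  0.58756882 11.35225943]
```

View pics/m4.png

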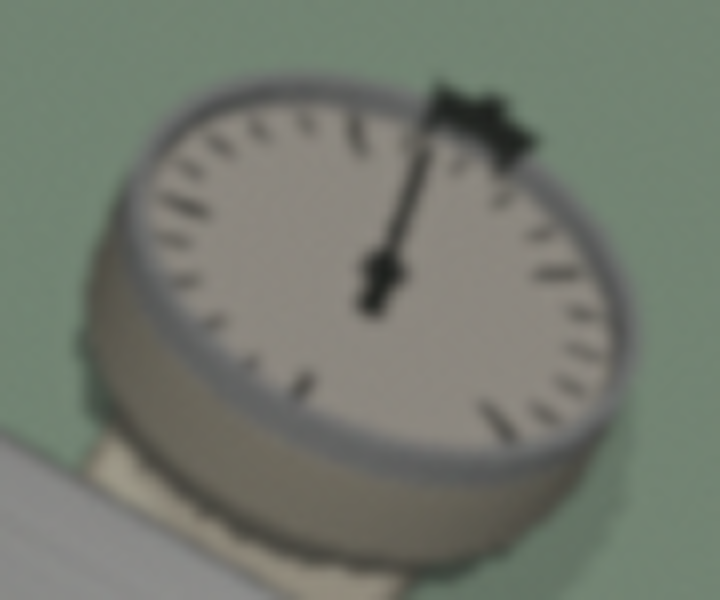

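The pointer is at about 170°, tip (428,148), on the clip's near edge. It needs roughly 0.9 mm more.

>>> {"op": "drive_tool", "data": {
  "targets": [
    [[0, 0, -0.05], [0, 0, 0], -1],
    [[0, 0, -0.1], [0, 0, 0], -1],
    [[0, 0, -0.1], [0, 0, 0], -1],
    [[0, 0, -0.1], [0, 0, 0], -1],
    [[0, 0, -0.1], [0, 0, 0], -1],
    [[0, 0, -0.1], [0, 0, 0], -1],
    [[0, 0, -0.1], [0, 0, 0], -1],
    [[0, 0, -0.1], [0, 0, 0], -1],
    [[0, 0, -0.1], [0, 0, 0], -1],
    [[0, 0, -0.1], [0, 0, 0], -1]
  ]
}}

```text
t: 5.6
tcp_pos: [493.2, 93.5, 128.2]
eef_rot: [0.001, 0.129, 0.992, 0.0]
force: [-5.0, 0.2, 11.9]
grip_width: -0.2
grasp_force: 6.0
```

Run:
```python
from h import *
d=save('top','t5.png'); s=robot.sense()
print(s['t'],s['tcp_pos'],s['force'])
a=cv2.imread('pics/t5.png')[165:240,300:390]
cv2.imwrite('pics/m5.png',cv2.resize(a,None,fx=8,fy=8,interpolation=cv2.INTER_CUBIC))
```

```text
5.65 [493.19060078  93.52597319 128.19544481] [-5.63728051 -0.42626459 12.07267952]
```

View pics/m5.png

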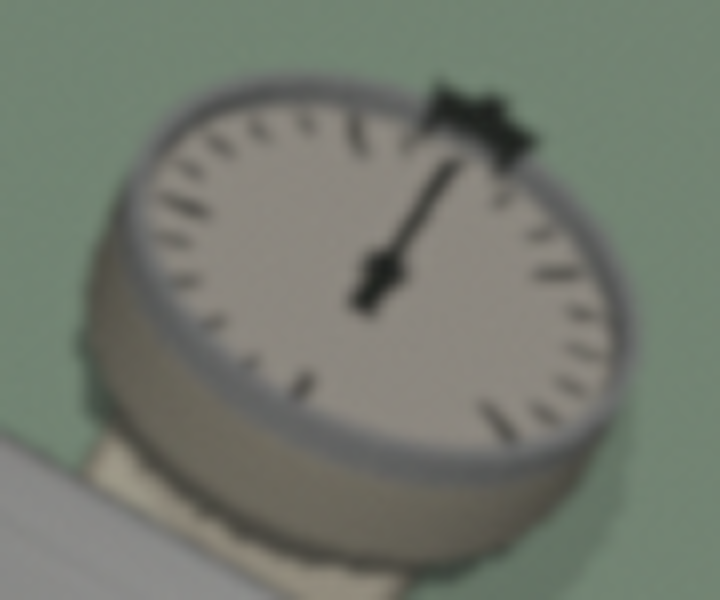

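The pointer tip is at (456,162), on the 180° tick and centred in the clip. I'll hold a little longer, then ease up at about 15 mm/s.

>>> {"op": "drive_tool", "data": {
  "targets": [
    [[0, 0, -0.02], [0, 0, 0], -1],
    [[0, 0, -0.02], [0, 0, 0], -1],
    [[0, 0, -0.02], [0, 0, 0], -1],
    [[0, 0, -0.02], [0, 0, 0], -1],
    [[0, 0, -0.02], [0, 0, 0], -1],
    [[0, 0, -0.02], [0, 0, 0], -1],
    [[0, 0, -0.02], [0, 0, 0], -1],
    [[0, 0, -0.02], [0, 0, 0], -1]
  ]
}}

```text
t: 6.32
tcp_pos: [493.2, 93.5, 128.0]
eef_rot: [0.001, 0.129, 0.992, 0.0]
force: [-3.9, -0.3, 12.2]
grip_width: -0.1
grasp_force: 6.0
```

>>> {"op": "drive_tool", "data": {
  "targets": [
    [[0, 0, 0.1], [0, 0, 0], -1],
    [[0, 0, 0.2], [0, 0, 0], -1],
    [[0, 0, 0.3], [0, 0, 0], -1],
    [[0, 0, 0.4], [0, 0, 0], -1],
    [[0, 0, 0.5], [0, 0, 0], -1],
    [[0, 0, 0.6], [0, 0, 0], -1],
    [[0, 0, 0.7], [0, 0, 0], -1],
    [[0, 0, 0.8], [0, 0, 0], -1],
    [[0, 0, 0.9], [0, 0, 0], -1],
    [[0, 0, 1.0], [0, 0, 0], -1]
  ]
}}

```text
t: 7.15
tcp_pos: [493.1, 93.5, 136.8]
eef_rot: [0.0, 0.129, 0.992, 0.0]
force: [-2.5, -0.4, 6.4]
grip_width: -0.2
grasp_force: 3.1
```

>>> {"op": "drive_tool", "data": {
  "targets": [
    [[0, 0, 0.1], [0, 0, 0], -1],
    [[0, 0, 0.2], [0, 0, 0], -1],
    [[0, 0, 0.3], [0, 0, 0], -1],
    [[0, 0, 0.4], [0, 0, 0], -1],
    [[0, 0, 0.5], [0, 0, 0], -1],
    [[0, 0, 0.6], [0, 0, 0], -1],
    [[0, 0, 0.7], [0, 0, 0], -1],
    [[0, 0, 0.8], [0, 0, 0], -1],
    [[0, 0, 0.9], [0, 0, 0], -1],
    [[0, 0, 1.0], [0, 0, 0], -1]
  ]
}}

```text
t: 7.98
tcp_pos: [493.1, 93.5, 145.4]
eef_rot: [-0.0, 0.13, 0.992, 0.0]
force: [-0.2, -0.2, 0.7]
grip_width: -0.1
grasp_force: 0.3
```

>>> {"op": "drive_tool", "data": {
  "targets": [
    [[0, 0, 0.1], [0, 0, 0], -1],
    [[0, 0, 0.3], [0, 0, 0], -1],
    [[0, 0, 0.6], [0, 0, 0], -1],
    [[0, 0, 1], [0, 0, 0], -1],
    [[0, 0, 2], [0, 0, 0], -1],
    [[0, 0, 3.5], [0, 0, 0], -1],
    [[0, 0, 5], [0, 0, 0], -1],
    [[0, 0, 6], [0, 0, 0], -1],
    [[0, 0, 6], [0, 0, 0], -1],
    [[0, 0, 6], [0, 0, 0], -1]
  ]
}}

```text
t: 8.82
tcp_pos: [493.5, 93.5, 206.7]
eef_rot: [0.001, 0.13, 0.992, 0.0]
force: [0.2, -0.5, 0.4]
grip_width: 0.2
grasp_force: 0.0
```

Run:
```python
from h import *
d=save('top','t6.png'); s=robot.sense()
print(s['t'],s['tcp_pos'],s['force'])
a=cv2.imread('pics/t6.png')[160:320,230:430]
b=cv2.imread('pics/t1.png')[160:320,230:430]
cv2.imwrite('pics/m6.png',np.hstack([cv2.resize(x,(400,320)) for x in (b,a)]))
```

```text
8.8667 [492.97156355  93.44972023 205.5817244 ] [-0.18187484 -0.88227123 -0.25004627]
```

View pics/m6.png

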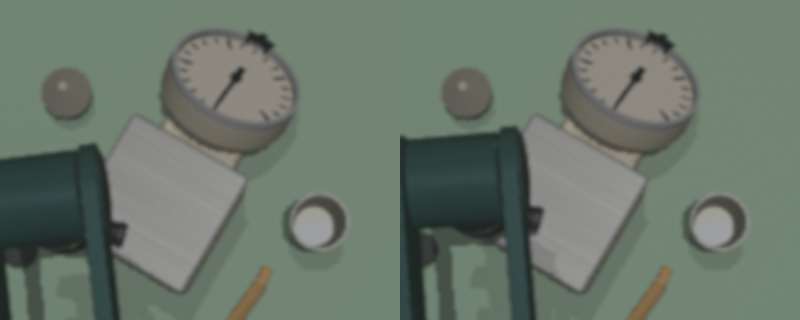

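The before and after views match: the pointer is back at zero, nothing has shifted, and the hand is 60 mm clear.

```bash
python3 -c "
from plant import order
print(order.hand_in())"
```

```text
the job is handed in; nothing more can be done
None
```

I pressed the corner above the zero knob until the pointer stood mid-clip, held it there for over a second, then eased the plate up to zero and took the hand clear; nothing visible in the top view had shifted, and the job is handed in (no verdict was returned).

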